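# Lift a stack of spacer plates with a turn key

## Robot

A 7-joint arm with a two-finger parallel gripper is mounted at the origin on the work surface. World frame = base frame: x ahead of the robot, y to its left, z up, the work surface at z = 0. Lengths are in m, angles in rad, forces in N, time in s.
With the tool pointing down it reaches from about 0.4 to 0.875 m from the base axis. Payload 4.4 kg.
Tool frame: the origin (TCP) lies between the finger pads; the fingertips stand ctrl.finger_overhang ahead of it and the grasp point (between the pads) is the TCP (ctrl.finger_overhang is the distance from the TCP to the fingertips, in m); z points along the fingers, y is the line along which they close (so a half turn about z gives the same grasp; the last joint's range is limited). The gripper opens to 85 mm and grips with 20 to 120 N. Pads are 22 mm wide; open, the fingers measure 114 mm over their backs; the gripper's body (76 mm by 85 mm) begins 54 mm behind the grasp point. The pads swing forward as they close: fully open they stand 13 mm farther back than shut.
Start: joints at [-1.305, 0.628, 0.038, 1.517, -0.027, 0.996, -0.02], TCP at [0.212, 0.615, 0.25] pointing down, gripper open.
Joint ranges: [-3.06, 3.06], [-0.37, 2.12], [-1.25, 1.32], [0.18, 2.47], [-1.1, 4.24], [0.23, 1.98], [-2.94, 2.94]. Speed limits (rad/s): [2.57, 2.57, 3.14, 3.14, 3.14, 3.14, 3.14].

## Interface

Orientations are given as a 3x3 rotation matrix whose columns are the frame's x, y, z axes.
In Python, from cell import ctrl gives the robot as it stands.
- The arm moves only by the tool play_rows, never from a script. Its argument "rows" is a list that holds one entry, the list of rows, each a list of 7 numbers: the shift along the tool's x, y, z in mm, then the turn, a rotation vector about the tool's x, y, z in rad, then the opening, from 0 (shut) to 1 (fully open). A call has 1 to 8 rows; each row is the pose to reach, as a shift and turn from the pose commanded when the call began, along the tool's axes at that moment; what a row does not reach only later rows make up. A row lasts 1/10 s, in which the tool goes at most 50 mm and 8.59 degrees, less where a joint would pass 70% of its speed; a pose out of reach is approached as far as the arm can. A call with a gripper value outside its range is refused whole. The fingers move at their own pace and stop on an object; "force" is the grip in N (left out, the last holds). Time passes only in rows, so rows that repeat a pose let the fingers close. It gives the time, the measured TCP pose, the force, the opening and the grip force at its end, in the units of the state.
- ctrl.get_obs(): the state, without advancing time (a new reading comes with each control period).
- ctrl.camera(name): name is "side" or "top" or "wrist"; returns the picture (400x640x3 uint8, red, green, blue); there is no depth.
- ctrl.get_calibration(name): a dict with "fovy" (degrees; the focal length in pixels is half the picture's height over the tangent of half this angle, whatever the lens; pixels are square), "cx", "cy" (the principal point, pixels), "world_from_camera" (4x4, takes a point from camera to world coordinates); the wrist camera has in their place "mount" (4x4, takes a point from camera to tool coordinates, whose origin is the TCP and whose axes are the flange's). Camera axes: x right, y down, z forward; pixel columns grow to the right and rows downward; lengths in m; the calibration is good to about 2 mm. A picture is of the moment at which its call begins: read the wrist's pose just before it. get_calibration takes no time and is no camera call.
- ctrl.finish_job(): hands the job in; it is judged then, once.
The state is a dict: "time": time; "qpos": joint angles; "joint_vel": joint speeds; "effort": joint torques, N m; "tcp_pos": TCP position; "orientation": TCP orientation; "contact_force": force on the tool from outside, world axes, zero at the start; "moment": the same for the moment, N m; "finger_gap": finger opening in m; "grasp_force": force on a finger pad.
Only numpy, scipy, OpenCV 4.12 (cv2) and the standard library are available. Lean on these libraries where they do the work, as an engineer would, in place of code of your own. Each camera call takes 0.05 s, during which the arm holds its last target. There are 200 camera calls.

## Task

Lift the T-handled key out of its block and thread its foot down through the slots of all three spacer plates in the nest: the plates lie unevenly and the middle one cannot be seen from above, so feel your way and nudge them into line with the key rather than force it. Give the key a quarter turn underneath the stack, lift the three plates out together on the key, and set them down gently, flat and centred on the two rails of the empty stand, leaving the key standing in them. Never press or jerk hard (40 N would spoil the plates), don't touch the plates with the gripper, and leave the other things on the bench where they are.

Things in the scene. Friction and masses are not known exactly. Their poses are not given: they have to be found in the camera images.
- key_grip (a point): steel T-handled lifting key standing upright in the holder, 160 g; this point is the centre of its handle bar, which is 64 mm long (along the key's x), 14 mm wide (y), 18 mm high. From this point down: the handle's underside at 9 mm, then a round stem 15 mm in diameter to 83 mm below, tapering from there to 6 mm diameter at 89 mm below, where the foot begins; the foot's underside is 97 mm below. z up.
- key_foot (a point): centre of the key's foot: a flat cross-bar 32 mm long (along the key's x, parallel to the handle bar), 6 mm wide, 8 mm high, square-edged; 93 mm straight below the centre of the handle bar. It slips through a slot with 1.5 mm to spare on each side across the slot and 3 mm at each end; the stem has 1.5 mm to spare all round in the square hole. Turned by a quarter, the foot cannot go back up through a plate.
- holder: fixed grey block 80 x 60 x 38 mm (x, y, z) with a pocket of the same outline as the hole and slot in the plates, slot along the block's x, 30 mm deep (its floor 8 mm above the bench); the key stands in it on its foot. Origin: centre of the underside.
- nest: fixed steel nest with the plates: base 110 x 110 x 8 mm, two rails on it (18 x 76 mm, tops 32 mm above the bench, along the nest's y, 42 mm gap between them, open 24 mm high below the plates), six cheeks up to 52 mm, inner faces 79 mm apart in x and in y round the stack. Stack top 62 mm above the bench; slots run about along the nest's x. Origin: centre of the underside.
- stand: fixed steel stand, empty, where the stack must go: base plate 110 x 110 x 8 mm and two rails like the nest's (18 x 76 mm, tops 32 mm above the bench, along the stand's y, 42 mm gap), no cheeks. Origin: centre of the underside.
- plate_low: bottom plate of the stack: plain square aluminium plate 70 x 70 x 10 mm, about 120 g. Through its middle a square hole 18 x 18 mm, with a slot 9 mm wide running out of it both ways along the plate's x, 38 mm from end to end. Origin: centre of the underside. A third, identical plate lies between this and the top one; its pose is not given. The three are shifted from one another by up to 8 mm, mostly across the slot (y), each by its own amount.
- plate_top: top plate of the stack, identical to the bottom plate; it rests on the middle plate, which is hidden under it and can only be felt for.
- bearing_ring: bearing ring, a bystander to be left alone
- wrench: wrench, a bystander to be left alone
- screwdriver: screwdriver, a bystander to be left alone
- vblock: V-block, a bystander to be left alone
- hex_nut: hexagon nut, a bystander to be left alone
- oil_bottle: oil bottle, a bystander to be left alone
- bar_stub: steel bar stub, a bystander to be left alone

How it is judged:
By the outcome, as a careful person would: the job done as asked, in the order asked, and still so for the second after the job is handed in, with the robot touching nothing.
It also fails if it takes over 72 s, if anything falls off the work surface, if the arm or the gripper's body presses on something with over 40 N, if the wrist force passes 120 N, or if a joint passes its speed limit or range.

## Working session

There is one attempt and no reset: what is moved stays moved. The work goes in short steps, Python scripts to look and compute and a tool call to move; the robot and the scene stay as the last step left them, time stands still between calls to the robot, and variables do not carry over. Pictures are saved under pics/ and viewed, at most 11 in all, crops included, and the job is handed in when it is done.

Besides the shell and the picture viewer there is one more tool, called after "Call:" as a command line: name --argument value ..., lists and objects as JSON in quotes. play_rows: Moves the arm, as the interface text tells. Its arguments: {"type":"object","properties":{"rows":{"type":"array"},"force":{"type":"number"}},"required":["rows"]}

```bash
ls; mkdir -p pics; python3 - <<'E'
from cell import ctrl
import cv2,numpy as np
np.set_printoptions(precision=4,suppress=True)
for n in("top","side"):
    im=ctrl.camera(n);cv2.imwrite(f"pics/{n}0.png",im[:,:,::-1]);print(n,ctrl.get_calibration(n))
print(ctrl.get_calibration("wrist"),ctrl.finger_overhang)
print(ctrl.get_obs())
E
```

```text
pics
top {'fovy': 57.21645531406593, 'cx': 319.39764481266997, 'cy': 199.26639866437685, 'world_from_camera': array([[-0.0284, -0.9954,  0.0916,  0.4743],
       [-0.9996,  0.0284, -0.0009,  0.013 ],
       [-0.0017, -0.0916, -0.9958,  1.0672],
       [ 0.    ,  0.    ,  0.    ,  1.    ]])}
side {'fovy': 56.82044105025974, 'cx': 319.18641945594993, 'cy': 196.01241678135807, 'world_from_camera': array([[ 0.7945, -0.3857,  0.4691,  0.0992],
       [-0.6073, -0.5096,  0.6095, -0.539 ],
       [ 0.004 , -0.7691, -0.6391,  0.6957],
       [ 0.    ,  0.    ,  0.    ,  1.    ]])}
{'fovy': 66.77597551688434, 'cx': 320.5510203211911, 'cy': 202.39134802534863, 'mount': array([[ 0.0001, -0.9621, -0.2727,  0.0685],
       [ 1.    ,  0.0002, -0.0002, -0.0011],
       [ 0.0003, -0.2727,  0.9621, -0.1252],
       [ 0.    ,  0.    ,  0.    ,  1.    ]])} 0.019
{'time': 0.1, 'qpos': array([-1.3048,  0.6293,  0.0384,  1.5183, -0.027 ,  0.9963, -0.02  ]), 'joint_vel': array([ 0.0012, -0.0024, -0.0008, -0.002 ,  0.001 ,  0.0004,  0.0006]), 'effort': array([  0.0021, -56.4534,   1.2299, -19.3973,   0.0112,   0.0055,
         0.    ]), 'tcp_pos': array([0.2115, 0.6141, 0.2495]), 'orientation': array([[-0.9455,  0.3257, -0.0005],
       [ 0.3257,  0.9455, -0.0016],
       [-0.    , -0.0017, -1.    ]]), 'contact_force': array([-0.2118, -0.7889, -0.4164]), 'moment': array([-0.0409, -0.0075,  0.0174]), 'grasp_force': 0.0, 'finger_gap': 0.08526928041967125}
```

View pics/top0.png

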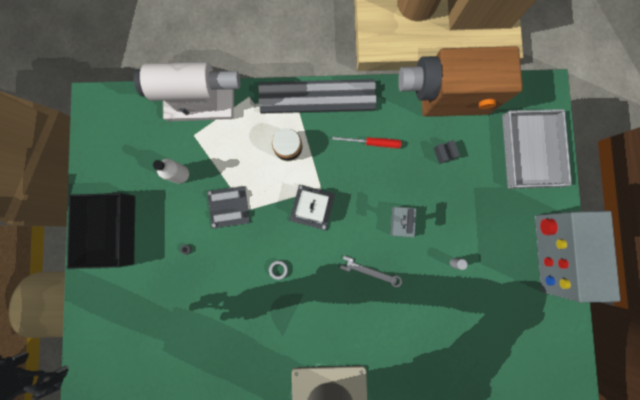

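View pics/side0.png

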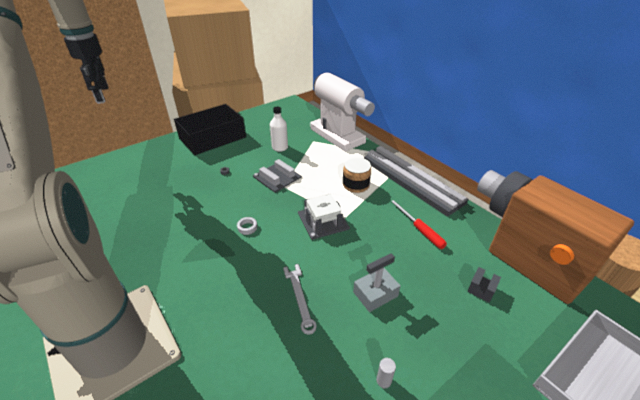

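The top view shows the stand near (229,207), the nest near (313,206) and the holder with the key near (404,220). I'll make enlarged crops.

```bash
cat > h.py <<'E'
import numpy as np,cv2
from cell import ctrl
np.set_printoptions(precision=4,suppress=True)
def cam(n,o=None):
    c=ctrl.get_calibration(n);f=200/np.tan(np.radians(c['fovy']/2))
    if n=='wrist':
        T=np.eye(4);o=o or ctrl.get_obs();T[:3,:3]=o['orientation'];T[:3,3]=o['tcp_pos'];T=T@c['mount']
    else:T=c['world_from_camera']
    return f,c['cx'],c['cy'],T
def ray(n,u,v,z,o=None):
    f,cx,cy,T=cam(n,o);d=T[:3,:3]@[(u-cx)/f,(v-cy)/f,1];p=T[:3,3];return p+d*(z-p[2])/d[2]
def proj(n,P,o=None):
    f,cx,cy,T=cam(n,o);q=(np.asarray(P)-T[:3,3])@T[:3,:3];return np.c_[f*q[:,0]/q[:,2]+cx,f*q[:,1]/q[:,2]+cy]
E
python3 - <<'E'
import cv2,numpy as np
t=cv2.imread('pics/top0.png');s=cv2.imread('pics/side0.png')
def c(im,u,v,w,h,k):return cv2.resize(im[v:v+h,u:u+w],None,fx=k,fy=k,interpolation=cv2.INTER_CUBIC)
a=np.hstack([c(t,200,180,66,50,6),c(t,282,180,66,50,6)])
b=np.hstack([c(t,372,195,66,50,6),c(s,345,248,66,50,6)])
cv2.imwrite('pics/m.png',np.vstack([a,b]))
E
```

```text
(no output)
```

View pics/m.png

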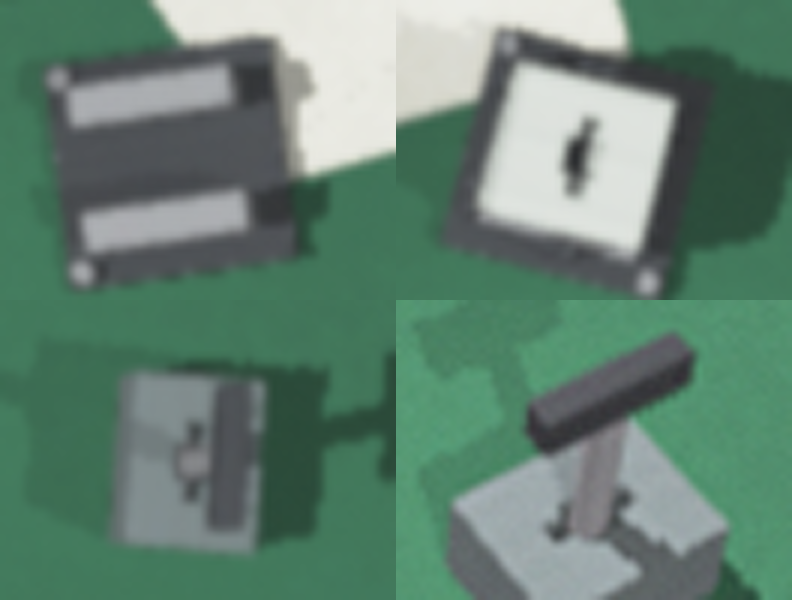

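Enlarged crops. Stand (top left): rail-top corners near crop (68,88), (233,66), (236,105), (75,128) and (80,212), (246,190), (249,229), (88,252). Nest (top right): top plate corners near (515,62), (680,98), (640,258), (478,215), hole at (582,160), slot ends (590,120) and (573,197). Key (bottom left): handle top near (217,380), (252,382), (242,532), (207,528).

```bash
python3 - <<'E'
from h import *
def go(name,pts,ox,oy,u0,v0,z,):
    P=np.array([ray('top',(x-ox)/6+u0-.42,(y-oy)/6+v0-.42,z) for x,y in pts]);print(name,P.mean(0));return P
ang=lambda d:np.degrees(np.arctan2(d[1],d[0]))
R=go('stand',[(68,88),(233,66),(236,105),(75,128),(80,212),(246,190),(249,229),(88,252)],0,0,200,180,.032)
print([ang(R[i]-R[j]) for i,j in((0,1),(3,2),(4,5),(7,6))])
P=go('plate',[(515,62),(680,98),(640,258),(478,215)],396,0,282,180,.062)
print(ang(P[0]-P[3]),ang(P[1]-P[2]),ang(P[0]-P[1]),ang(P[3]-P[2]))
S=go('slot',[(590,120),(573,197)],396,0,282,180,.062);print(ang(S[0]-S[1]))
go('hole',[(580,160)],396,0,282,180,.062)
K=go('key',[(217,380),(252,382),(242,532),(207,528)],0,300,372,195,.114);print(ang(K[0]-K[3]),ang(K[1]-K[2]))
H=go('holder',[(130,375),(265,380),(257,552),(120,545)],0,300,372,195,.038);print(ang(H[0]-H[3]),ang(H[1]-H[2]))
o=ctrl.get_obs();t=np.array([.44,.28,.27]);print(o['orientation'].T@(t-o['tcp_pos']))
E
```

```text
stand [0.5579 0.2766 0.032 ]
[np.float64(96.02217727287984), np.float64(96.55214431106191), np.float64(95.94256641170988), np.float64(96.51535095478033)]
plate [0.549  0.0331 0.062 ]
-14.894352894049932 -15.723297697314338 75.98834224533718 73.52530818057069
slot [0.5487 0.0316 0.062 ]
-13.953005134611473
hole [0.548  0.0324 0.062 ]
key [ 0.5    -0.2208  0.114 ]
-6.738509306479709 -6.770353318746591
holder [ 0.4991 -0.2223  0.038 ]
-6.03586733804717 -5.656233231876229
[-0.3248 -0.2415 -0.0201]
```

Call:
play_rows --rows '[[[-50, -24, 6, 0, 0, -0.04, 1], [-100, -48, 12, 0, 0, -0.08, 1], [-150, -71, 18, 0, 0, -0.12, 1], [-200, -95, 24, 0, 0, -0.16, 1], [-245, -116, 30, 0, 0, -0.19, 1], [-290, -138, 36, 0, 0, -0.218, 1], [-330, -157, 40, 0, 0, -0.218, 1], [-350, -166, 40, 0, 0, -0.218, 1]]]'

```text
time: 0.9
tcp_pos: [0.4904, 0.3401, 0.2094]
orientation: [[-0.993, 0.116, -0.001], [0.116, 0.993, -0.002], [0.0, -0.002, -1.0]]
contact_force: [0.8, 0.0, -0.4]
finger_gap: 0.0854
grasp_force: 0.0
```

Call:
play_rows --rows '[[[-35, -27, 5, 0, 0, 0, 1], [-65, -50, 8, 0, 0, 0, 1], [-76, -59, 10, 0, 0, 0, 1], [-76, -59, 10, 0, 0, 0, 1]]]'

```text
time: 1.3
tcp_pos: [0.5586, 0.2736, 0.1995]
orientation: [[-0.993, 0.118, -0.001], [0.118, 0.993, -0.002], [0.0, -0.002, -1.0]]
contact_force: [-0.1, -0.2, -0.9]
finger_gap: 0.0851
grasp_force: 0.0
```

```bash
python3 - <<'E'
from h import *
import pickle
o=ctrl.get_obs();im=ctrl.camera('wrist');cv2.imwrite('pics/w_stand.png',im[:,:,::-1]);pickle.dump(o,open('o_stand.pkl','wb'))
print(o['time'],o['tcp_pos'],o['orientation'],o['qpos'],o['contact_force'])
E
```

```text
1.3 [0.5586 0.2736 0.1995] [[-0.993   0.1182 -0.0005]
 [ 0.1182  0.993  -0.0017]
 [ 0.0003 -0.0017 -1.    ]] [-0.4807  0.6435 -0.0334  1.6505  0.0283  0.8493  0.9261] [-0.1352 -0.1893 -0.9235]
```

View pics/w_stand.png

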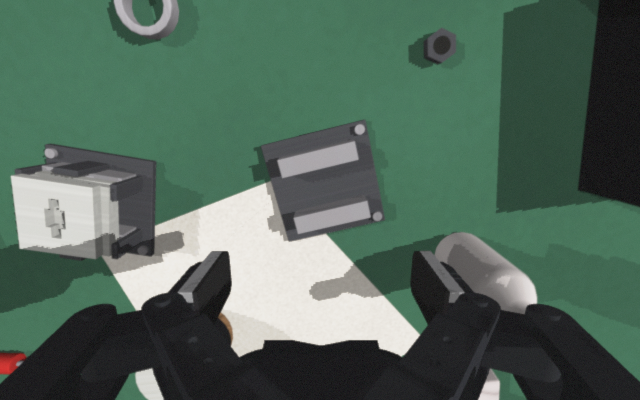

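Wrist view: the stand rails have corners near (276,159), (357,142), (359,158), (281,178) and (293,217), (367,201), (371,217), (298,234). The nest's plate stack is at left, with its slot near (55,217).

```bash
python3 - <<'E'
from h import *
import pickle
o=pickle.load(open('o_stand.pkl','rb'))
p=[(276,159),(357,142),(359,158),(281,178),(293,217),(367,201),(371,217),(298,234)]
P=np.array([ray('wrist',u,v,.032,o) for u,v in p]);print(P.mean(0))
for i,j in((1,0),(2,3),(5,4),(6,7)):
    d=P[i]-P[j];print(np.degrees(np.arctan2(d[1],d[0])),np.linalg.norm(d))
print(ray('wrist',55,217,.062,o))
# nest hover
t=np.array([.549,.033,.22]);print(o['orientation'].T@(t-o['tcp_pos'])*1000)
t=np.array([.50,-.221,.2]);print(o['orientation'].T@(t-o['tcp_pos'])*1000)
E
python3 -c "
import cv2;im=cv2.imread('pics/w_stand.png')[110:260,230:410];cv2.imwrite('pics/w_stand2.png',cv2.resize(im,None,fx=4.4,fy=4,interpolation=cv2.INTER_CUBIC))"
```

```text
[0.5594 0.2765 0.032 ]
94.97316432145583 0.07920109385694776
97.71159543709275 0.07829123849101514
96.01823941941241 0.07641269518475076
97.19643726380946 0.07684588084099711
[0.5493 0.0287 0.062 ]
[ -18.9032 -240.0864  -20.0801]
[  -0.2838 -498.0636    0.3667]
```

Call:
play_rows --rows '[[[-8, -45, -3, 0, 0, 0.02, 1], [-10, -95, -6, 0, 0, 0.04, 1], [-12, -145, -10, 0, 0, 0.06, 1], [-14, -190, -15, 0, 0, 0.06, 1], [-18, -225, -20, 0, 0, 0.06, 1], [-18, -238, -20, 0, 0, 0.06, 1], [-18, -238, -20, 0, 0, 0.06, 1]]]'

```text
time: 2.05
tcp_pos: [0.5476, 0.0382, 0.2206]
orientation: [[-0.985, 0.173, -0.0], [0.173, 0.985, 0.001], [0.0, 0.001, -1.0]]
contact_force: [-0.3, 0.5, -0.1]
finger_gap: 0.0852
grasp_force: 0.0
```

```bash
python3 - <<'E'
from h import *
import pickle
o=ctrl.get_obs();im=ctrl.camera('wrist');pickle.dump(o,open('o_nest.pkl','wb'))
print(o['tcp_pos'],o['orientation'],o['qpos'])
u,v=proj('wrist',[[.549,.033,.062]],o)[0];print(u,v)
u=int(u)-80;v=int(v)-60;print(u,v)
cv2.imwrite('pics/w_nest.png',im[:,:,::-1]);cv2.imwrite('pics/w_nest2.png',cv2.resize(im[v:v+120,u:u+160,::-1],None,fx=5,fy=5,interpolation=cv2.INTER_CUBIC))
E
```

```text
[0.5476 0.0382 0.2206] [[-0.9848  0.1735 -0.0002]
 [ 0.1735  0.9848  0.0005]
 [ 0.0003  0.0005 -1.    ]] [-0.0985  0.52   -0.0327  1.8347  0.0221  0.7874  1.254 ]
316.7042278903146 193.03519439702768
236 133
```

View pics/w_nest2.png

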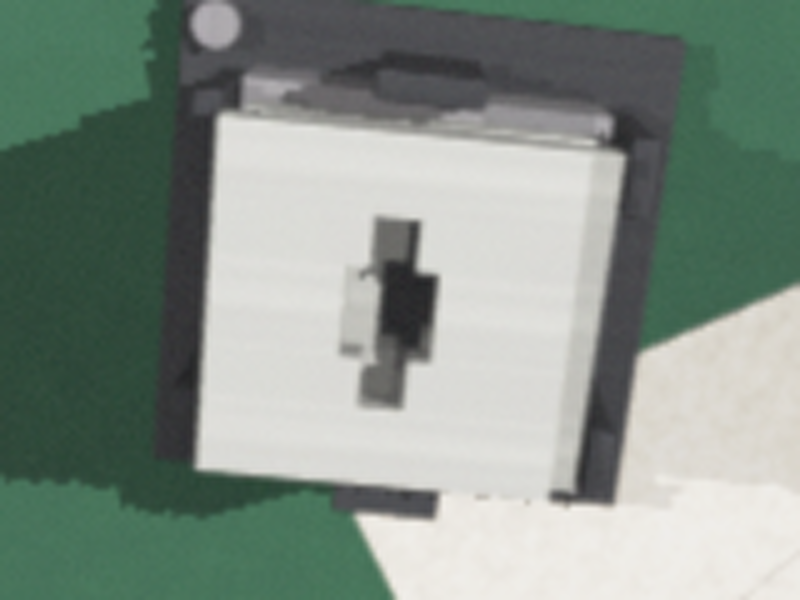

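The top plate has corners near (218,112), (592,150), (555,490), (196,468) in the crop, and its hole is centred near (390,310). A lighter band on its right, and a lit strip inside the hole on its left, show that the middle plate is about 7 mm toward +y. I'll brighten the hole.

```bash
python3 - <<'E'
import cv2,numpy as np
im=cv2.imread('pics/w_nest.png')
a=im[170:222,296:334];a=cv2.resize(a,None,fx=11,fy=11,interpolation=cv2.INTER_CUBIC)
g=np.clip(255*(a/255.)**.5*1.0,0,255).astype('uint8')
b=im[143:240,335:375];b=cv2.resize(b,None,fx=5.5,fy=5.9,interpolation=cv2.INTER_CUBIC)
g=g[:572];b=cv2.resize(b,(b.shape[1],g.shape[0]));cv2.imwrite('pics/hole.png',np.hstack([g,b]));print(g.shape,b.shape)
E
```

```text
(572, 418, 3) (572, 220, 3)
```

View pics/hole.png

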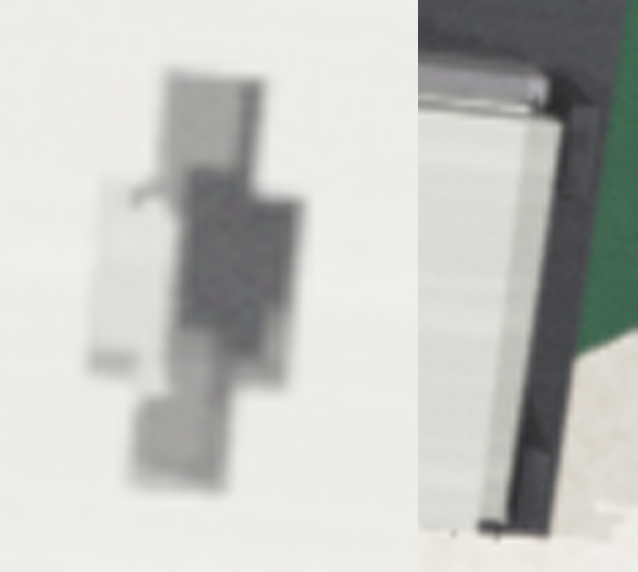

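The brightened crop confirms it: the middle plate's hole and slot are about 7 mm toward +y with almost no x shift. The bottom plate's hole overlaps the visible dark region. Next I go to the key.

Call:
play_rows --rows '[[[0, -45, 4, 0, 0, -0.01, 1], [0, -95, 8, 0, 0, -0.02, 1], [1, -145, 12, 0, 0, -0.04, 1], [1, -195, 16, 0, 0, -0.06, 1], [2, -235, 20, 0, 0, -0.06, 1], [2, -258, 20, 0, 0, -0.06, 1], [2, -264, 20, 0, 0, -0.06, 1], [2, -264, 20, 0, 0, -0.06, 1]]]'

```text
time: 2.9
tcp_pos: [0.5017, -0.2196, 0.2]
orientation: [[-0.994, 0.111, 0.0], [0.111, 0.994, 0.002], [-0.0, 0.002, -1.0]]
contact_force: [-0.7, -0.5, 0.7]
finger_gap: 0.0853
grasp_force: 0.0
```

```bash
python3 - <<'E'
from h import *
import pickle
o=ctrl.get_obs();im=ctrl.camera('wrist')[:,:,::-1];pickle.dump(o,open('o_key.pkl','wb'))
print(o['tcp_pos'],o['orientation'],o['qpos'])
cv2.imwrite('pics/w_key.png',im)
print(proj('wrist',[[.5,-.221,.114]],o))
s=cv2.imread('pics/w_stand.png')
a=cv2.resize(im[100:250,250:390],(560,600),interpolation=cv2.INTER_CUBIC)
b=cv2.resize(s[140:270,85:125],(240,600),interpolation=cv2.INTER_CUBIC)
cv2.imwrite('pics/k2.png',np.hstack([a,b]))
E
```

```text
[ 0.5017 -0.2196  0.2   ] [[-0.9938  0.1114  0.0004]
 [ 0.1114  0.9938  0.0016]
 [-0.0002  0.0016 -1.    ]] [ 0.4015  0.5462 -0.0585  1.8579  0.0427  0.7389  1.7792]
[[319.9178 212.1293]]
```

View pics/k2.png

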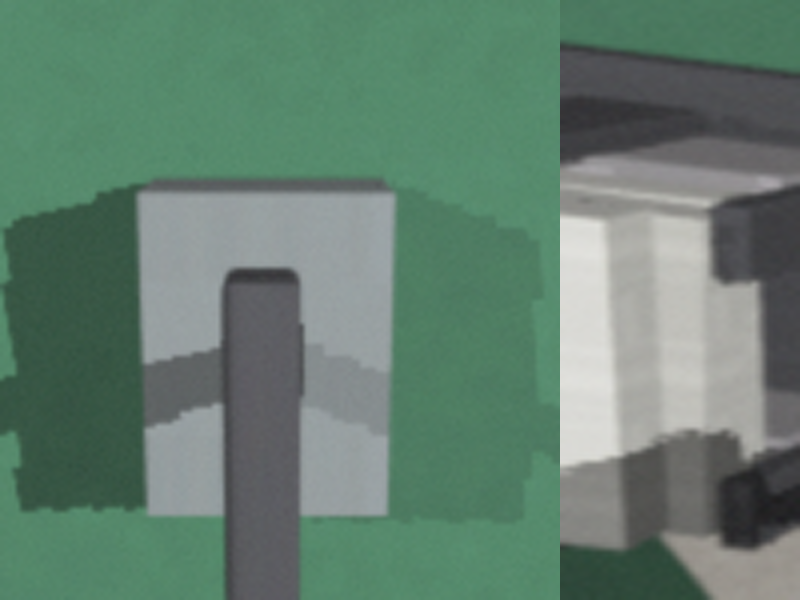

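Left: the handle is aligned with the tool, its edges at columns ≈306.2 and 325 of the wrist picture and its near end at row ≈170.5. Right: the middle plate protrudes from under the top one toward +y, and the bottom plate does not protrude beyond it.

```bash
python3 - <<'E'
from h import *
import pickle
o=pickle.load(open('o_key.pkl','rb'))
P=ray('wrist',315.6,170.5,.114,o);R=o['orientation']
d=R.T@(P-o['tcp_pos'])*1000;print(P,d,'centre',d-[32,0,0])
im=cv2.imread('pics/w_key.png').astype(int).sum(2)
for r in(185,210,235,260,280,300,320):
    print(r,im[r,295:335:1][::2])
for k in(32,-32): print(proj('wrist',[o['tcp_pos']+R@[d[0]-32+k,d[1],86]/np.array(1000.)],o))
on=pickle.load(open('o_nest.pkl','rb'))
for n,(u,v) in dict(tslot=(296+213/11,170+75/11),bslot=(296+180/11,170+488/11),hole=(296+200/11,170+281/11)).items():print(n,ray('wrist',u,v,.062,on))
E
```

```text
[ 0.4692 -0.2206  0.114 ] [32.2151 -4.7513 86.0217] centre [ 0.2151 -4.7513 86.0217]
185 [477 474 473 471 469 285 241 275 287 286 291 293 289 288 287 268 462 466
 470 472]
210 [459 465 469 474 461 404 229 272 283 284 285 282 286 279 291 434 468 474
 471 476]
235 [329 326 330 326 327 313 216 273 274 282 281 275 278 283 285 319 331 331
 333 335]
260 [321 325 324 322 318 326 324 322 319 320 323 316 326 321 321 321 318 324
 327 322]
280 [323 326 319 316 319 321 316 317 318 323 321 323 319 322 314 314 314 315
 318 319]
300 [314 313 316 317 312 314 316 314 314 314 314 324 322 325 323 318 315 324
 323 319]
320 [327 316 320 321 322 321 318 327 319 319 321 322 328 328 331 323 324 323
 328 327]
[[315.5995 170.5053]]
[[315.9643 253.924 ]]
tslot [0.5331 0.0345 0.062 ]
bslot [0.5694 0.025  0.062 ]
hole [0.551  0.0301 0.062 ]
```

Call:
play_rows --rows '[[[0, -4, 30, 0, 0, 0, 0.6], [0, -4, 65, 0, 0, 0, 0.5], [0, -4, 88, 0, 0, 0, 0.45], [0, -4, 95, 0, 0, 0, 0.4], [0, -4, 95, 0, 0, 0, 0.3], [0, -4, 95, 0, 0, 0, 0.25], [0, -4, 95, 0, 0, 0, 0.25], [0, -4, 95, 0, 0, 0, 0.25]]]' --force 20

```text
time: 3.75
tcp_pos: [0.5009, -0.2259, 0.1065]
orientation: [[-0.994, 0.113, 0.002], [0.113, 0.994, -0.001], [-0.002, -0.001, -1.0]]
contact_force: [0.3, -0.1, -0.4]
finger_gap: 0.0215
grasp_force: 0.0
```

Call:
play_rows --rows '[[[0, 0, 0, 0, 0, 0, 0.1], [0, 0, 0, 0, 0, 0, 0.1], [0, 0, 0, 0, 0, 0, 0.1], [0, 0, 0, 0, 0, 0, 0.1]]]' --force 20

```text
time: 4.15
tcp_pos: [0.5009, -0.2253, 0.1063]
orientation: [[-0.994, 0.113, 0.002], [0.113, 0.994, 0.0], [-0.002, 0.001, -1.0]]
contact_force: [0.0, 2.3, 6.4]
finger_gap: 0.0142
grasp_force: 19.5
```

```bash
cat > st.py <<'E'
from h import *
o=ctrl.get_obs();R=o['orientation']
print('t',o['time'],'tcp',o['tcp_pos']*1000,'yaw',np.degrees(np.arctan2(R[1,0],R[0,0])),'F',o['contact_force'],'Ftool',R.T@o['contact_force'],'M',o['moment'],'gap',o['finger_gap']*1000,'g',o['grasp_force'],'q7',o['qpos'][6])
E
python3 st.py
```

```text
t 4.15 tcp [ 500.8955 -225.3103  106.287 ] yaw 173.49422775423122 F [0.0446 2.2771 6.424 ] Ftool [ 0.203   2.271  -6.4231] M [ 0.648  -0.0015 -0.0318] gap 14.227239632453381 g 19.458933994174004 q7 1.77358540657753
```

Call:
play_rows --rows '[[[0, 0, 0, 0, 0, 0, 0.1], [0, 0, 0, 0, 0, 0, 0.1], [0, 0, -8, 0, 0, 0, 0.1], [0, 0, -22, 0, 0, 0, 0.1], [0, 0, -40, 0, 0, 0, 0.1], [0, 0, -62, 0, 0, 0, 0.1], [0, 0, -80, 0, 0, 0, 0.1], [0, 0, -82, 0, 0, 0, 0.1]]]' --force 90

```text
time: 4.95
tcp_pos: [0.5012, -0.2267, 0.1896]
orientation: [[-0.993, 0.114, 0.004], [0.114, 0.993, -0.002], [-0.004, -0.001, -1.0]]
contact_force: [1.3, -0.7, -1.3]
finger_gap: 0.0125
grasp_force: 88.0
```

```bash
python3 st.py; python3 - <<'E'
from h import *
o=ctrl.get_obs();t=np.array([.5511,.0297,.188]);print(o['orientation'].T@(t-o['tcp_pos'])*1000)
im=ctrl.camera('wrist')[:,:,::-1];cv2.imwrite('pics/w_lift.png',im)
print(proj('wrist',[o['tcp_pos']+o['orientation']@[0,0,.097]],o))
E
```

```text
t 4.95 tcp [ 501.2166 -226.6584  189.5573] yaw 173.4521348880028 F [ 1.2856 -0.7035 -1.2596] Ftool [-1.3522 -0.5505  1.2659] M [ 0.019  -0.0534  0.0761] gap 12.47035439890292 g 88.02240157747292 q7 1.7850606237255184
[-20.318  260.3766   1.2655]
[[322.2181 209.6784]]
```

Call:
play_rows --rows '[[[-4, 40, 0, 0, 0, 0.02, 0.1], [-7, 88, 0, 0, 0, 0.05, 0.1], [-11, 136, 0, 0, 0, 0.08, 0.1], [-14, 180, 0, 0, 0, 0.11, 0.1], [-17, 218, 0, 0, 0, 0.142, 0.1], [-19, 246, 1, 0, 0, 0.142, 0.1], [-20, 260, 1, 0, 0, 0.142, 0.1], [-20, 260, 1, 0, 0, 0.142, 0.1]]]'

```text
time: 5.8
tcp_pos: [0.5492, 0.0322, 0.1854]
orientation: [[-0.968, 0.25, -0.001], [0.25, 0.968, 0.001], [0.002, 0.0, -1.0]]
contact_force: [-0.3, -0.2, -1.8]
finger_gap: 0.0124
grasp_force: 88.2
```

Call:
play_rows --rows '[[[0, 0, 8, 0, 0, 0, 0.1], [0, 0, 16, 0, 0, 0, 0.1], [0, 0, 20, 0, 0, 0, 0.1], [0, 0, 20, 0, 0, 0, 0.1]]]'

```text
time: 6.2
tcp_pos: [0.5487, 0.0288, 0.1653]
orientation: [[-0.967, 0.255, -0.002], [0.255, 0.967, -0.001], [0.002, -0.001, -1.0]]
contact_force: [0.8, -0.9, -1.8]
finger_gap: 0.0129
grasp_force: 88.2
```

```bash
python3 st.py
```

```text
t 6.2 tcp [548.7258  28.8161 165.2728] yaw 165.22579434026179 F [ 0.8447 -0.8651 -1.7584] Ftool [-1.0408 -0.6191  1.7571] M [ 0.018   0.0118 -0.017 ] gap 12.888312057670703 g 88.15775989933172 q7 1.215393135750693
```

Call:
play_rows --rows '[[[-2, 1, 2, 0, 0, 0, 0.1], [-2, 1, 4, 0, 0, 0, 0.1], [-2, 1, 5.5, 0, 0, 0, 0.1], [-2, 1, 7, 0, 0, 0, 0.1], [-2, 1, 7, 0, 0, 0, 0.1]]]'

```text
time: 6.7
tcp_pos: [0.5517, 0.0305, 0.1592]
orientation: [[-0.967, 0.253, -0.0], [0.253, 0.967, -0.0], [0.0, -0.0, -1.0]]
contact_force: [-0.4, -0.4, -0.9]
finger_gap: 0.0127
grasp_force: 88.2
```

```bash
python3 st.py
```

```text
t 6.7 tcp [551.6502  30.4825 159.206 ] yaw 165.33996899612495 F [-0.4084 -0.3537 -0.9154] Ftool [ 0.3055 -0.4453  0.9156] M [-0.1139 -0.0051  0.0227] gap 12.718693121021797 g 88.15903989954677 q7 1.2147278891786053
```

Call:
play_rows --rows '[[[0, 0, 1, 0, 0, 0, 0.1], [0, 0, 2, 0, 0, 0, 0.1], [0, 0, 3, 0, 0, 0, 0.1], [0, 0, 3, 0, 0, 0, 0.1]]]'

```text
time: 7.1
tcp_pos: [0.5516, 0.0307, 0.1561]
orientation: [[-0.967, 0.253, -0.0], [0.253, 0.967, -0.0], [0.0, -0.0, -1.0]]
contact_force: [-1.4, 0.1, -2.3]
finger_gap: 0.0124
grasp_force: 88.2
```

```bash
python3 st.py
```

```text
t 7.1 tcp [551.6449  30.6524 156.1402] yaw 165.33541030177545 F [-1.3622  0.0823 -2.2848] Ftool [ 1.3383 -0.2651  2.285 ] M [-0.1199  0.0459  0.0151] gap 12.404032695977476 g 88.1555262238544 q7 1.2146726570078423
```

Call:
play_rows --rows '[[[0, 0, 1.5, 0, 0, 0, 0.1], [0, 0, 3, 0, 0, 0, 0.1], [0, 0, 4, 0, 0, 0, 0.1], [0, 1.5, 4, 0, 0, 0, 0.1], [0, 3, 4, 0, 0, 0, 0.1], [0, 3, 4, 0, 0, 0, 0.1]]]'

```text
time: 7.7
tcp_pos: [0.5525, 0.0342, 0.1522]
orientation: [[-0.968, 0.252, -0.0], [0.252, 0.968, 0.0], [0.0, 0.0, -1.0]]
contact_force: [-0.4, -0.2, -1.4]
finger_gap: 0.0124
grasp_force: 88.2
```

Call:
play_rows --rows '[[[0, 1, 0, 0, 0, 0, 0.1], [0, 2, 0, 0, 0, 0, 0.1], [0, 3, 0, 0, 0, 0, 0.1], [0, 3.5, 0, 0, 0, 0, 0.1], [0, 3.5, 0, 0, 0, 0, 0.1]]]'

```text
time: 8.2
tcp_pos: [0.5534, 0.0372, 0.1523]
orientation: [[-0.967, 0.253, 0.0], [0.253, 0.967, 0.0], [-0.0, 0.0, -1.0]]
contact_force: [-0.5, 0.9, -1.5]
finger_gap: 0.0128
grasp_force: 88.2
```

```bash
python3 st.py
```

```text
t 8.2 tcp [553.4022  37.182  152.3017] yaw 165.35223328851268 F [-0.4797  0.9172 -1.5427] Ftool [0.6961 0.7658 1.5428] M [-0.0192  0.001   0.0153] gap 12.763298341515267 g 88.15851648396347 q7 1.2046276933814517
```

Call:
play_rows --rows '[[[0, 0, 1, 0, 0, 0, 0.1], [0, 0, 2, 0, 0, 0, 0.1], [0, 0, 3, 0, 0, 0, 0.1], [0, 0, 4, 0, 0, 0, 0.1], [0, 0, 4, 0, 0, 0, 0.1]]]'

```text
time: 8.7
tcp_pos: [0.5532, 0.0368, 0.148]
orientation: [[-0.967, 0.253, -0.0], [0.253, 0.967, -0.0], [0.0, -0.0, -1.0]]
contact_force: [0.3, -1.8, -1.4]
finger_gap: 0.0125
grasp_force: 88.2
```

```bash
python3 st.py;python3 - <<'E'
from h import *
im=ctrl.camera('wrist')[:,:,::-1];cv2.imwrite('pics/w_in.png',im)
E
```

```text
t 8.7 tcp [553.2388  36.755  148.0264] yaw 165.3341780443725 F [ 0.3008 -1.7876 -1.3597] Ftool [-0.744  -1.6528  1.3601] M [-0.2571 -0.01   -0.0322] gap 12.504036273039125 g 88.1897176415805 q7 1.204607724817349
```

Call:
play_rows --rows '[[[0, 0, 1, 0, 0, 0, 0.1], [0, 0, 2, 0, 0, 0, 0.1], [0, 0, 3, 0, 0, 0, 0.1], [0, 0, 3, 0, 0, 0, 0.1]]]'

```text
time: 9.15
tcp_pos: [0.5532, 0.0368, 0.1451]
orientation: [[-0.967, 0.253, -0.0], [0.253, 0.967, -0.0], [0.0, -0.0, -1.0]]
contact_force: [-0.9, -0.9, -1.7]
finger_gap: 0.0126
grasp_force: 88.2
```

```bash
python3 st.py;python3 - <<'E'
from h import *
im=cv2.imread('pics/w_in.png')
cv2.imwrite('pics/w_in2.png',cv2.resize(im[110:260,210:410],(800,600),interpolation=cv2.INTER_CUBIC))
E
```

```text
t 9.15 tcp [553.2196  36.8392 145.076 ] yaw 165.3363982473052 F [-0.91   -0.8666 -1.739 ] Ftool [ 0.6605 -1.0683  1.7395] M [-0.3065  0.0649 -0.009 ] gap 12.604376115789265 g 88.16905029889313 q7 1.2045344039657473
```

View pics/w_in2.png

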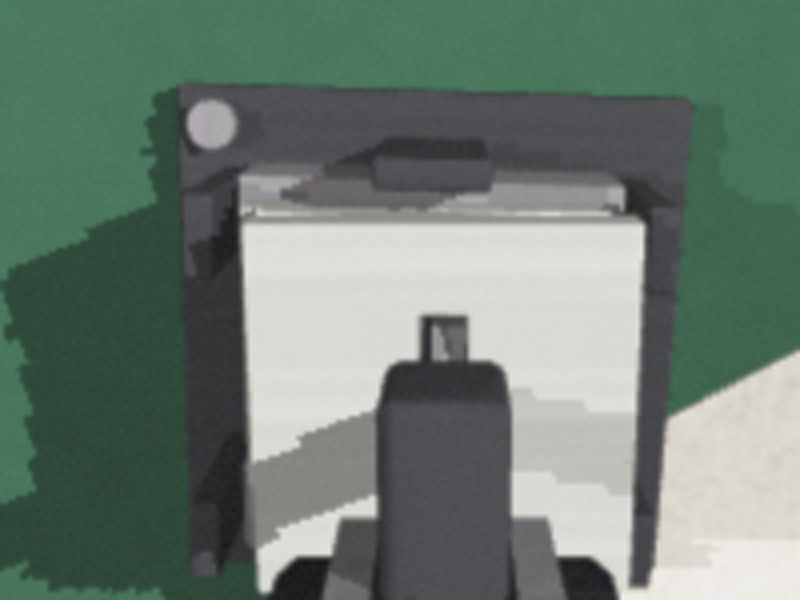

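The top plate followed the key and now lies over the middle one. At the visible slot end there's a lit patch (435–460) with only a dark sliver at its left. So the bottom plate's slot lies about 7–8 mm toward −y from the key. I'll drag the upper two that way.

Call:
play_rows --rows '[[[0, 0, 1, 0, 0, 0, 0.1], [0, 0, 2, 0, 0, 0, 0.1], [0, -1.5, 2, 0, 0, 0, 0.1], [0, -2.5, 2, 0, 0, 0, 0.1], [0, -3.5, 2, 0, 0, 0, 0.1], [0, -4.5, 2, 0, 0, 0, 0.1], [0, -4.5, 2, 0, 0, 0, 0.1]]]'

```text
time: 9.85
tcp_pos: [0.5523, 0.0329, 0.1433]
orientation: [[-0.967, 0.253, 0.0], [0.253, 0.967, 0.0], [-0.0, 0.0, -1.0]]
contact_force: [0.2, 1.6, -2.2]
finger_gap: 0.0127
grasp_force: 88.1
```

```bash
python3 st.py
```

```text
t 9.85 tcp [552.284   32.8586 143.3132] yaw 165.34806588496738 F [ 0.2381  1.5504 -2.1792] Ftool [0.162  1.5592 2.1799] M [ 0.2484  0.008  -0.0055] gap 12.677636224356945 g 88.12245359789813 q7 1.2114874367739672
```

Call:
play_rows --rows '[[[0, -1, 0, 0, 0, 0, 0.1], [0, -2, 0, 0, 0, 0, 0.1], [0, -3, 0, 0, 0, 0, 0.1], [0, -3.5, 0, 0, 0, 0, 0.1], [0, -3.5, 0, 0, 0, 0, 0.1]]]'

```text
time: 10.35
tcp_pos: [0.5513, 0.0291, 0.1433]
orientation: [[-0.967, 0.253, 0.0], [0.253, 0.967, -0.0], [-0.0, -0.0, -1.0]]
contact_force: [-0.3, 0.4, -1.7]
finger_gap: 0.0128
grasp_force: 88.1
```

Call:
play_rows --rows '[[[0, 0, 0.7, 0, 0, 0, 0.1], [0, 0, 1.4, 0, 0, 0, 0.1], [0, 0, 2, 0, 0, 0, 0.1], [0, 0, 2.5, 0, 0, 0, 0.1], [0, 0, 2.5, 0, 0, 0, 0.1]]]'

```text
time: 10.85
tcp_pos: [0.5512, 0.0292, 0.1407]
orientation: [[-0.967, 0.253, -0.0], [0.253, 0.967, -0.0], [0.0, -0.0, -1.0]]
contact_force: [0.6, -0.7, -1.9]
finger_gap: 0.0126
grasp_force: 88.2
```

```bash
python3 st.py
```

```text
t 10.85 tcp [551.2307  29.1561 140.6665] yaw 165.33938578557513 F [ 0.6483 -0.7481 -1.8835] Ftool [-0.817  -0.5593  1.8834] M [ 0.099  -0.0621 -0.033 ] gap 12.602906025037065 g 88.15485584666021 q7 1.2167024101752701
```

Call:
play_rows --rows '[[[0, 0, 0.5, 0, 0, 0, 0.1], [0, 0, 1, 0, 0, 0, 0.1], [0, 0, 1.5, 0, 0, 0, 0.1], [0, 0, 2, 0, 0, 0, 0.1], [0, 0, 2, 0, 0, 0, 0.1]]]'

```text
time: 11.35
tcp_pos: [0.5516, 0.0292, 0.14]
orientation: [[-0.967, 0.253, 0.001], [0.253, 0.967, 0.0], [-0.001, 0.0, -1.0]]
contact_force: [-1.8, -0.4, 9.5]
finger_gap: 0.0125
grasp_force: 90.0
```

```bash
python3 st.py
```

```text
t 11.35 tcp [551.6449  29.1819 140.0437] yaw 165.3356664368827 F [-1.8239 -0.3752  9.5406] Ftool [ 1.6607 -0.8223 -9.5423] M [-0.0316  0.6492  0.0036] gap 12.495096361552845 g 89.99493401941436 q7 1.2166681715856598
```

Call:
play_rows --rows '[[[0, 0, -0.7, 0, 0, 0, 0.1], [0, 0, -1.5, 0, 0, 0, 0.1], [0, 0, -1.5, 0, 0, 0, 0.1]]]'

```text
time: 11.65
tcp_pos: [0.5514, 0.0292, 0.1404]
orientation: [[-0.967, 0.253, 0.0], [0.253, 0.967, -0.0], [-0.0, 0.0, -1.0]]
contact_force: [-0.8, 0.0, 1.6]
finger_gap: 0.0122
grasp_force: 88.6
```

```bash
python3 st.py;python3 - <<'E'
from h import *
im=cv2.imread('pics/w_in.png');print(im[186:204,312:330].mean(2).astype(int))
o=ctrl.get_obs();im=ctrl.camera('wrist')[:,:,::-1];cv2.imwrite('pics/w_in3.png',im)
g=im.mean(2).astype(int);print(g[183:204,310:332])
R=o['orientation']
print(proj('wrist',[o['tcp_pos']+R@np.array(p)/1000 for p in([16,-3,90],[16,3,90],[16,-3,98],[16,3,98])],o))
E
```

```text
t 11.65 tcp [551.3809  29.2128 140.412 ] yaw 165.33964257931973 F [-0.7791  0.0191  1.5655] Ftool [ 0.7583 -0.1786 -1.5656] M [0.0503 0.1762 0.002 ] gap 12.18413417204644 g 88.59559079297469 q7 1.2166522359589924
[[215 214 214 214 215 214 215 214 215 215 214 214 214 215 214 216 215 216]
 [215 215 215 211 210 210 209 209 209 209 212 211 212 211 211 215 215 216]
 [217 216 209 183 169 166 166 165 168 166 178 179 180 178 185 211 216 216]
 [217 213 182 120  79  76  83  86  87  88  91  91  93  91 120 187 214 215]
 [216 213 179 115  59  48  75  74  68  69  69  72  73  75 109 186 213 216]
 [215 212 177 115  59  56 109 101  78  76  84  85  86  88 109 186 213 216]
 [216 213 178 104  55  68 136 139  97  86 100 102 103 103 117 186 212 215]
 [216 212 178  98  54  65 139 145 106  90 103 104 106 104 118 188 214 216]
 [216 211 177  98  53  68 138 147 139  95  98 104 105 105 120 186 214 216]
 [216 212 179  98  53  69 139 146 142  99  88 102 104 102 114 186 214 216]
 [216 213 176  95  50  66 137 147 143  97  86 101 104 101  95 183 213 216]
 [216 213 179  95  49  65 139 147 144 107  88 101 105  99  93 
[... 1802 characters left out ...]
7  83  83  81  82  82  82  80  57  41
   45  91 205 216]
 [216 214 215 214 214 215 208 124  86  82  82  82  82  82  84  79  57  42
   40  93 205 214]
 [201 201 200 200 202 201 195 117  84  80  77  78  79  78  78  75  57  45
   44  87 190 201]
 [112 109 109 108 110 108 105  75  58  60  59  60  58  58  59  58  53  48
   49  61 106 111]
 [ 58  57  55  56  53  55  57  52  51  50  51  53  53  55  54  55  54  55
   57  53  59  59]
 [ 48  52  50  50  52  51  51  51  51  50  50  52  55  52  52  55  53  50
   56  53  52  52]
 [ 54  53  48  51  53  54  52  55  54  53  55  51  51  54  55  51  54  51
   51  54  52  53]]
[[318.1139 191.3327]
 [326.3363 191.3343]
 [318.1994 188.815 ]
 [326.1456 188.8165]]
```

```bash
python3 - <<'E'
import cv2,numpy as np
g=cv2.imread('pics/w_nest.png').mean(2).astype(int)
print('     ',*range(303,326))
for r in range(175,217):print(r,*['%3d'%x for x in g[r,303:326]])
E
```

```text
303 304 305 306 307 308 309 310 311 312 313 314 315 316 317 318 319 320 321 322 323 324 325
175 217 218 217 218 218 218 218 215 209 209 211 213 212 214 216 216 216 216 218 217 217 217 217
176 217 217 216 218 217 219 217 199 162 159 170 178 184 194 198 203 204 211 217 217 217 217 218
177 216 217 217 217 217 217 215 189 131 113 116 115 117 121 118 105 116 183 213 218 217 217 218
178 217 217 217 217 217 216 214 186 123 107 106 106 105 108  97  68  90 182 214 217 217 217 218
179 216 217 216 216 217 216 214 181 118 107 105 105 105 106  99  66  95 189 216 217 217 217 217
180 217 217 217 217 217 216 213 171 118 105 105 106 107 106  94  62  99 192 215 218 217 216 218
181 217 216 216 216 216 217 213 168 116 105 104 106 104 104  91  64 114 199 216 217 217 217 217
182 217 217 216 216 216 216 212 160 116 108 105 104 106 104  86  63 124 204 218 217 217 217 218
183 216 216 216 217 216 216 211 151 114 105 103 107 104 105  82  65 135 206 217 218 217 218 217
184 216 217 215 216 216 216 210 154 115 103  99  97  98  95  74  69 145 210 216 217 217 218 218
185 216 217 213 215 215 213 201 151 114  90  67 
[... 2323 characters left out ...]
 217 217 217 216 217 216 216
210 216 216 216 215 188 126 105 104 105 104 104  95  93 122 194 215 216 216 216 217 217 215 217
211 216 216 216 214 184 124 104 100 100 103  98  93  92 129 202 216 216 217 217 216 217 216 217
212 216 216 216 214 181 139 117 105 101  97  91  91  95 139 203 216 217 217 217 217 216 216 217
213 216 216 218 214 184 152 140 136 132 121 107 102 106 151 208 216 216 217 216 217 215 216 216
214 219 219 218 217 203 185 173 171 168 160 156 147 141 167 212 217 216 216 217 216 216 216 217
215 218 217 219 218 218 216 216 215 216 216 212 207 203 212 217 218 218 218 218 217 216 217 217
216 217 218 218 217 218 217 218 217 217 218 217 218 216 217 218 218 218 219 219 220 218 219 218
```

The numbers suggest the bottom plate's slot lies about 2.3 mm toward +y of the top plate's original slot, so the foot is catching its −y edge. I'll move +2.7 mm and descend.

Call:
play_rows --rows '[[[0, 0.7, -0.7, 0, 0, 0, 0.1], [0, 1.7, -0.7, 0, 0, 0, 0.1], [0, 2.7, -0.7, 0, 0, 0, 0.1], [0, 2.7, 0.3, 0, 0, 0, 0.1], [0, 2.7, 1.0, 0, 0, 0, 0.1], [0, 2.7, 1.7, 0, 0, 0, 0.1], [0, 2.7, 2.2, 0, 0, 0, 0.1], [0, 2.7, 2.2, 0, 0, 0, 0.1]]]'

```text
time: 12.5
tcp_pos: [0.552, 0.0319, 0.138]
orientation: [[-0.967, 0.253, -0.0], [0.253, 0.967, 0.0], [0.0, 0.0, -1.0]]
contact_force: [0.1, 0.1, -2.3]
finger_gap: 0.0122
grasp_force: 88.2
```

```bash
python3 st.py
```

```text
t 12.5 tcp [551.9776  31.8513 137.9843] yaw 165.33825198905944 F [ 0.0923  0.125  -2.2635] Ftool [-0.0579  0.1443  2.2635] M [-0.0858  0.0417 -0.0141] gap 12.18889973189214 g 88.17977284525114 q7 1.2125420479537212
```

Call:
play_rows --rows '[[[0, 0, 1.5, 0, 0, 0, 0.1], [0, 0, 3, 0, 0, 0, 0.1], [0, 0, 4.5, 0, 0, 0, 0.1], [0, 0, 6, 0, 0, 0, 0.1], [0, 0, 7.5, 0, 0, 0, 0.1], [0, 0, 8, 0, 0, 0, 0.1]]]'

```text
time: 13.1
tcp_pos: [0.5519, 0.0319, 0.1299]
orientation: [[-0.967, 0.253, -0.0], [0.253, 0.967, 0.0], [0.0, -0.0, -1.0]]
contact_force: [0.4, 0.4, -1.9]
finger_gap: 0.0126
grasp_force: 88.2
```

```bash
python3 st.py
```

```text
t 13.1 tcp [551.9126  31.9462 129.8559] yaw 165.34683528014037 F [ 0.4338  0.4199 -1.9123] Ftool [-0.3141  0.516   1.9122] M [-0.0144  0.0297  0.0014] gap 12.574055566300732 g 88.17018193680269 q7 1.2124307476173122
```

Call:
play_rows --rows '[[[0, 0, 1.5, 0, 0, 0, 0.1], [0, 0, 3, 0, 0, 0, 0.1], [0, 0, 4.5, 0, 0, 0, 0.1], [0, 0, 6, 0, 0, 0, 0.1], [0, 0, 7.5, 0, 0, 0, 0.1], [0, 0, 9, 0, 0, 0, 0.1], [0, 0, 9, 0, 0, 0, 0.1]]]'

```text
time: 13.8
tcp_pos: [0.5519, 0.0319, 0.1208]
orientation: [[-0.967, 0.253, -0.0], [0.253, 0.967, -0.0], [0.0, -0.0, -1.0]]
contact_force: [0.2, 0.0, -2.5]
finger_gap: 0.0124
grasp_force: 88.2
```

```bash
python3 st.py
```

```text
t 13.8 tcp [551.8672  31.86   120.847 ] yaw 165.34326968116432 F [ 0.1892  0.0383 -2.5081] Ftool [-0.1744  0.0852  2.508 ] M [-0.0685  0.0121 -0.0145] gap 12.385379923497759 g 88.17340100169531 q7 1.212310634260786
```

Call:
play_rows --rows '[[[0, 0, 2, 0, 0, 0, 0.1], [0, 0, 4, 0, 0, 0, 0.1], [0, 0, 6, 0, 0, 0, 0.1], [0, 0, 8, 0, 0, 0, 0.1], [0, 0, 8, 0, 0, 0.1, 0.1], [0, 0, 8, 0, 0, 0.2, 0.1], [0, 0, 8, 0, 0, 0.3, 0.1], [0, 0, 8, 0, 0, 0.3, 0.1]]]'

```text
time: 14.6
tcp_pos: [0.552, 0.0319, 0.1129]
orientation: [[-0.849, 0.528, -0.0], [0.528, 0.849, -0.0], [-0.0, -0.0, -1.0]]
contact_force: [-0.2, 0.4, -2.2]
finger_gap: 0.012
grasp_force: 88.2
```

```bash
python3 st.py
```

```text
t 14.6 tcp [551.9859  31.945  112.9496] yaw 148.14535022690768 F [-0.1622  0.444  -2.2203] Ftool [0.3723 0.2924 2.2201] M [-0.0068  0.002   0.0414] gap 12.027408863298556 g 88.1624629592261 q7 1.0070577148863096
```

Call:
play_rows --rows '[[[0, 0, 0, 0, 0, 0.1, 0.1], [0, 0, 0, 0, 0, 0.22, 0.1], [0, 0, 0, 0, 0, 0.34, 0.1], [0, 0, 0, 0, 0, 0.46, 0.1], [0, 0, 0, 0, 0, 0.58, 0.1], [0, 0, 0, 0, 0, 0.68, 0.1], [0, 0, 0, 0, 0, 0.7, 0.1], [0, 0, 0, 0, 0, 0.7, 0.1]]]'

```text
time: 15.4
tcp_pos: [0.5519, 0.0319, 0.113]
orientation: [[-0.313, 0.95, -0.0], [0.95, 0.313, -0.0], [-0.0, -0.0, -1.0]]
contact_force: [0.6, 0.4, -2.8]
finger_gap: 0.0125
grasp_force: 88.2
```

Call:
play_rows --rows '[[[0, 0, 0, 0, 0, 0.1, 0.1], [0, 0, 0, 0, 0, 0.22, 0.1], [0, 0, 0, 0, 0, 0.34, 0.1], [0, 0, 0, 0, 0, 0.46, 0.1], [0, 0, 0, 0, 0, 0.55, 0.1], [0, 0, 0, 0, 0, 0.571, 0.1], [0, 0, 0, 0, 0, 0.571, 0.1]]]'

```text
time: 16.1
tcp_pos: [0.552, 0.0319, 0.113]
orientation: [[0.25, 0.968, -0.0], [0.968, -0.25, 0.0], [-0.0, -0.0, -1.0]]
contact_force: [-0.7, -0.2, -1.8]
finger_gap: 0.0126
grasp_force: 88.2
```

```bash
python3 st.py
```

```text
t 16.1 tcp [551.9523  31.9355 113.009 ] yaw 75.49776348022013 F [-0.7402 -0.1651 -1.7598] Ftool [-0.3451 -0.6749  1.76  ] M [-0.0779 -0.0203  0.0094] gap 12.560404686579515 g 88.19674019301601 q7 0.13030122306888892
```

Call:
play_rows --rows '[[[0, 0, -3, 0, 0, 0, 0.1], [0, 0, -6, 0, 0, 0, 0.1], [0, 0, -7.5, 0, 0, 0, 0.1], [0, 0, -8.5, 0, 0, 0, 0.1], [0, 0, -9.5, 0, 0, 0, 0.1], [0, 0, -10.5, 0, 0, 0, 0.1], [0, 0, -11.5, 0, 0, 0, 0.1], [0, 0, -12.5, 0, 0, 0, 0.1]]]'

```text
time: 16.9
tcp_pos: [0.5517, 0.032, 0.1253]
orientation: [[0.253, 0.967, -0.001], [0.967, -0.253, -0.0], [-0.0, -0.001, -1.0]]
contact_force: [0.1, 1.1, -4.9]
finger_gap: 0.0126
grasp_force: 87.7
```

```bash
python3 st.py
```

```text
t 16.9 tcp [551.6582  31.9618 125.3272] yaw 75.33850796244361 F [ 0.0706  1.1342 -4.9213] Ftool [ 1.1162 -0.2147  4.9213] M [-0.0204 -0.0267  0.048 ] gap 12.579438592345657 g 87.69333587028086 q7 0.1170912027576784
```

Call:
play_rows --rows '[[[0, 0, -2, 0, 0, 0, 0.1], [0, 0, -5, 0, 0, 0, 0.1], [0, 0, -9, 0, 0, 0, 0.1], [0, 0, -13, 0, 0, 0, 0.1], [0, 0, -17, 0, 0, 0, 0.1], [0, 0, -20, 0, 0, 0, 0.1], [0, 0, -22, 0, 0, 0, 0.1], [0, 0, -22, 0, 0, 0, 0.1]]]'

```text
time: 17.7
tcp_pos: [0.5522, 0.0319, 0.1479]
orientation: [[0.253, 0.967, 0.001], [0.967, -0.253, 0.0], [0.0, 0.0, -1.0]]
contact_force: [-0.1, -0.1, -5.4]
finger_gap: 0.0126
grasp_force: 87.7
```

```bash
python3 st.py
```

```text
t 17.7 tcp [552.1635  31.8838 147.925 ] yaw 75.33308416042995 F [-0.0572 -0.1208 -5.4229] Ftool [-0.1326 -0.0274  5.4229] M [0.0444 0.0211 0.0444] gap 12.558559543549427 g 87.7182900061598 q7 0.09708019096029352
```

Call:
play_rows --rows '[[[0, 0, -3, 0, 0, 0, 0.1], [0, 0, -8, 0, 0, 0, 0.1], [0, 0, -14, 0, 0, 0, 0.1], [0, 0, -20, 0, 0, 0, 0.1], [0, 0, -26, 0, 0, 0, 0.1], [0, 0, -31, 0, 0, 0, 0.1], [0, 0, -34, 0, 0, 0, 0.1], [0, 0, -34, 0, 0, 0, 0.1]]]'

```text
time: 18.5
tcp_pos: [0.5523, 0.0319, 0.1821]
orientation: [[0.253, 0.967, 0.001], [0.967, -0.253, 0.0], [0.0, 0.001, -1.0]]
contact_force: [-0.8, -0.6, -4.7]
finger_gap: 0.0123
grasp_force: 87.9
```

```bash
python3 st.py; python3 - <<'E'
from h import *
import pickle
o=ctrl.get_obs();im=ctrl.camera('wrist')[:,:,::-1];cv2.imwrite('pics/w_carry.png',im);pickle.dump(o,open('o_carry.pkl','wb'))
R=o['orientation'];
# expected plate top corners in tool frame: plate top = TCP-(90.3-30)
print(proj('wrist',[o['tcp_pos']+R@np.array([a,b,60.])/1000 for a,b in((35,-35),(35,35),(-35,35),(-35,-35))],o))
cv2.imwrite('pics/w_carry2.png',cv2.resize(im[100:300,190:450],(780,600),interpolation=cv2.INTER_CUBIC))
E
```

```text
t 18.5 tcp [552.2859  31.9065 182.1011] yaw 75.33556030596684 F [-0.8283 -0.6392 -4.7433] Ftool [-0.8298 -0.6433  4.7425] M [-0.0746  0.0086 -0.0089] gap 12.303710115941659 g 87.91138067987049 q7 0.06608177506519929
[[263.0852 171.7202]
 [376.5838 171.7132]
 [371.3978 273.6595]
 [268.3817 273.7003]]
```

View pics/w_carry2.png

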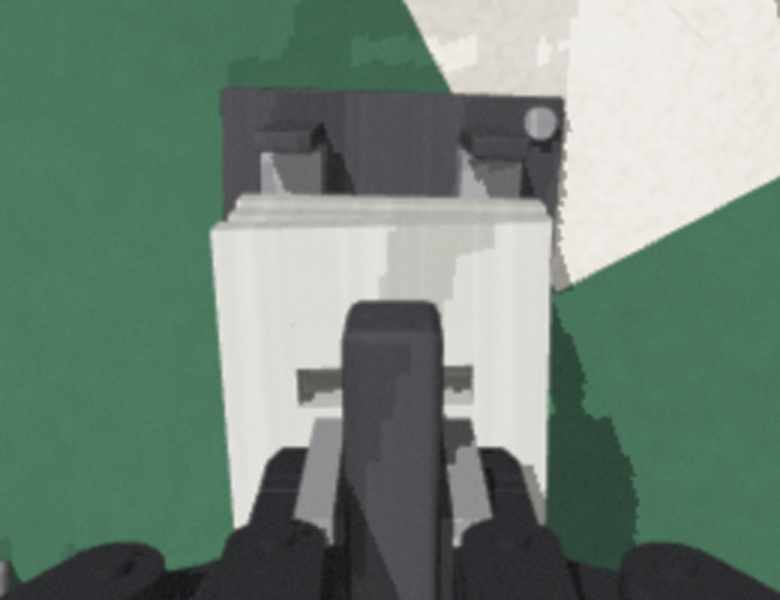

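All three plates hang on the turned key, nearly aligned. In the crop, the near edges are: top (211,228)–(551,218), bottom (240,198)–(545,205). Now I work out the stack's offset in the tool frame and the move to the stand.

```bash
python3 - <<'E'
from h import *
import pickle
o=pickle.load(open('o_carry.pkl','rb'));R=o['orientation'];C=[]
for z,(l,r) in {60:((211,228),(551,218)),70:((228,213),(549,212)),80:((240,198),(545,205))}.items():
    q=[R.T@(ray('wrist',190+u/3-.33,100+v/3-.33,o['tcp_pos'][2]-z/1000,o)-o['tcp_pos'])*1000 for u,v in(l,r)]
    d=q[1]-q[0];a=-np.arctan2(d[0],d[1]);n=np.array([-np.cos(a),-np.sin(a)]) # inward from near edge
    c=(q[0]+q[1])[:2]/2+35*n;C.append(c);print(z,q[0],q[1],np.linalg.norm(d),np.degrees(a),c)
c=np.mean(C,0);print('c',c)
y=np.radians(96.3);Rn=np.array([[np.cos(y),np.sin(y),0],[np.sin(y),-np.cos(y),0],[0,0,-1]])
t=np.array([559.4,276.5,182])-Rn@[c[0],c[1],0];print(t,R.T@(t-o['tcp_pos']*1000))
E
```

```text
60 [ 32.5339 -37.0302  59.9828] [34.6043 33.022  60.0397] 70.08290677673811 -1.6928891522990523 [-1.4157 -0.9701]
70 [ 33.9255 -35.1865  69.9848] [34.1303 34.2958 70.0405] 69.48260519878866 -0.1688750495639971 [-0.9719 -0.3422]
80 [ 35.6236 -34.116   79.9863] [34.0147 35.0558 80.0411] 69.1905901625189 1.3323723664115434 [-0.1714 -0.3439]
c [-0.853  -0.5521]
[559.8551 277.4084 182.    ] [239.4209 -54.8282   0.1485]
```

Call:
play_rows --rows '[[[5, -1, 0, 0, 0, -0.005, 0.1], [15, -3, 0, 0, 0, -0.02, 0.1], [31, -7, 0, 0, 0, -0.05, 0.1], [51, -12, 0, 0, 0, -0.08, 0.1], [73, -17, 0, 0, 0, -0.11, 0.1], [95, -22, 0, 0, 0, -0.14, 0.1], [115, -27, 0, 0, 0, -0.165, 0.1], [130, -30, 0, 0, 0, -0.18, 0.1]]]'

```text
time: 19.35
tcp_pos: [0.5553, 0.1686, 0.1813]
orientation: [[0.072, 0.997, -0.001], [0.997, -0.072, 0.001], [0.001, -0.001, -1.0]]
contact_force: [0.4, -0.2, -4.8]
finger_gap: 0.0123
grasp_force: 87.8
```

```bash
python3 st.py; python3 - <<'E'
from h import *
o=ctrl.get_obs();print(o['orientation'].T@(np.array([.5599,.2774,.182])-o['tcp_pos'])*1000)
E
```

```text
t 19.35 tcp [555.3021 168.6186 181.2965] yaw 85.89861109261825 F [ 0.3675 -0.1702 -4.8431] Ftool [-0.1487  0.3833  4.8426] M [-0.003  -0.0304  0.0339] gap 12.306136895630617 g 87.81640147368307 q7 -0.023392211796240948
[108.8324  -3.1946  -0.583 ]
```

Call:
play_rows --rows '[[[15, 0, 0, 0, 0, -0.02, 0.1], [35, -1, 0, 0, 0, -0.05, 0.1], [56, -2, 0, 0, 0, -0.09, 0.1], [76, -2, 0, 0, 0, -0.13, 0.1], [92, -3, 0, 0, 0, -0.16, 0.1], [103, -3, 0, 0, 0, -0.18, 0.1], [108, -3, 0, 0, 0, -0.184, 0.1], [108, -3, 0, 0, 0, -0.184, 0.1]]]'

```text
time: 20.15
tcp_pos: [0.5611, 0.2735, 0.1815]
orientation: [[-0.108, 0.994, -0.0], [0.994, 0.108, -0.0], [-0.0, -0.0, -1.0]]
contact_force: [1.0, 0.3, -5.1]
finger_gap: 0.0126
grasp_force: 87.8
```

Call:
play_rows --rows '[[[0, 0, 3, 0, 0, 0, 0.1], [0, 0, 10, 0, 0, 0, 0.1], [0, 0, 18, 0, 0, 0, 0.1], [0, 0, 26, 0, 0, 0, 0.1], [0, 0, 31, 0, 0, 0, 0.1], [0, 0, 34, 0, 0, 0, 0.1], [0, 0, 34, 0, 0, 0, 0.1]]]'

```text
time: 20.85
tcp_pos: [0.5609, 0.273, 0.147]
orientation: [[-0.108, 0.994, -0.001], [0.994, 0.108, -0.0], [-0.0, -0.001, -1.0]]
contact_force: [-0.1, 0.3, -4.6]
finger_gap: 0.0125
grasp_force: 87.8
```

```bash
python3 st.py; python3 - <<'E'
from h import *
import pickle
o=ctrl.get_obs();print(o['orientation'].T@(np.array([.5599,.2774,.148])-o['tcp_pos'])*1000)
im=ctrl.camera('wrist')[:,:,::-1];pickle.dump(o,open('o_pre.pkl','wb'));cv2.imwrite('pics/w_pre.png',im)
cv2.imwrite('pics/w_pre2.png',cv2.resize(im[60:260,190:450],(780,600),interpolation=cv2.INTER_CUBIC))
E
```

```text
t 20.85 tcp [560.8655 273.0047 146.9755] yaw 96.18287509530724 F [-0.0687  0.2767 -4.6003] Ftool [ 0.284  -0.0343  4.6002] M [ 0.0071 -0.0068  0.0256] gap 12.51669211155696 g 87.75720014265971 q7 -0.03018674276423176
[ 4.4733 -0.4874 -1.0255]
```

View pics/w_pre2.png

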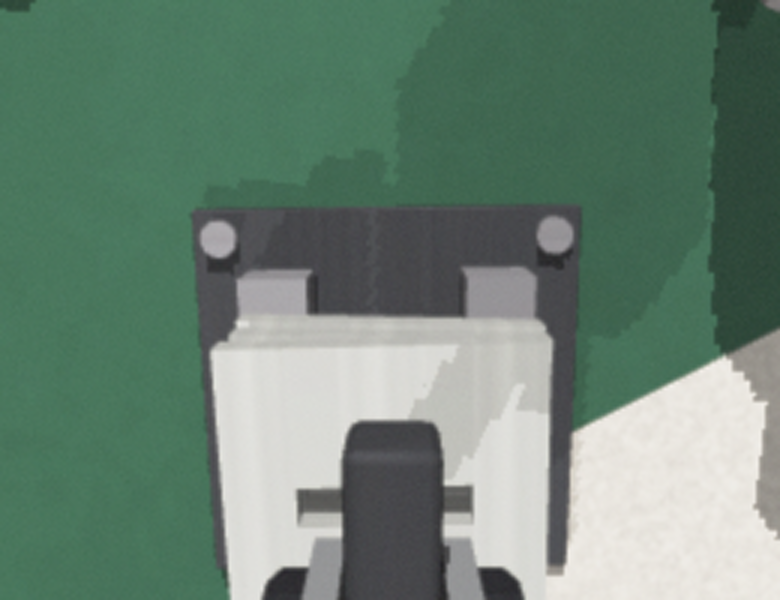

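The plates are unchanged on the key. The rail ends are visible: the left one spans columns 240–312 at row ≈274, the right one 464–536 at row ≈269.

```bash
python3 - <<'E'
from h import *
import pickle
o=pickle.load(open('o_pre.pkl','rb'));R=o['orientation']
g=cv2.imread('pics/w_pre.png').mean(2).astype(int)
for r in range(146,157):print(r,g[r,266:298],g[r,340:372])
q=np.array([R.T@(ray('wrist',190+u/3-.33,60+v/3-.33,.032,o)-o['tcp_pos'])*1000 for u,v in((240,274),(312,272),(464,269),(535,268))])
print(q)
d=q[3]-q[0];print(np.degrees(np.arctan2(d[0],d[1])),q.mean(0)-[38,0,0])
E
```

```text
146 [54 53 53 56 76 83 82 80 80 73 72 73 72 70 69 73 71 70 69 70 70 72 71 73
 72 70 70 70 71 74 73 71] [71 71 74 73 74 70 71 71 72 72 72 71 74 71 70 72 75 72 73 72 72 72 72 70
 73 72 73 73 71 52 47 45]
147 [53 54 56 61 77 80 84 83 76 73 74 70 71 73 72 72 71 72 71 69 68 70 73 74
 72 69 71 72 71 73 73 71] [71 73 73 72 72 72 72 72 69 72 77 75 75 76 71 71 73 71 73 73 74 74 74 74
 72 70 73 74 68 52 43 45]
148 [52 56 74 77 77 80 81 82 81 81 81 73 75 74 73 72 72 72 71 72 71 72 73 74
 74 71 72 72 73 77 71 72] [71 71 70 78 86 87 88 86 87 89 87 88 87 87 85 85 86 87 85 87 89 92 93 88
 87 80 73 73 69 58 52 52]
149 [51 60 79 79 76 82 84 91 93 92 88 86 89 92 92 93 92 90 92 89 89 91 91 91
 93 93 89 88 73 75 74 69] [ 71  72  73  87 114 123 125 127 125 127 128 127 126 125 125 125 124 124
 126 126 138 139 139 136 126 106  83  77  73  72  73  70]
150 [ 61  56  77  79  82  88 105 116 126 128 127 124 127 137 140 139 139 138
 138 139 140 139 139 138 139 137 139 125  81  74  72  72] [ 72  71  75  78 105 136 143 142 140 142 143 141 142 140 142 141 142 141
 142 140 143 143 142 143 142 137 115  89  76  75  75
[... 1070 characters left out ...]
155 [ 80  81  96 162 170 170 171 172 171 170 170 170 170 169 169 169 168 170
 171 170 169 168 171 170 169 164  92  67  60  50  72  71] [ 70  70  69  57  68  95 143 149 147 146 148 150 148 148 150 150 148 147
 149 148 150 148 148 148 148 148 147 148 129  86  75  72]
156 [ 81  82  95 161 168 170 168 168 169 169 168 169 168 168 169 170 167 167
 170 169 169 170 168 169 170 162  90  63  58  52  70  73] [ 71  71  69  57  68  97 144 147 148 149 148 148 150 148 148 149 149 148
 150 149 150 149 148 149 148 148 148 146 126  86  76  74]
[[ 41.624  -39.927  114.998 ]
 [ 42.1451 -21.0732 114.9805]
 [ 42.9271  18.6618 114.9439]
 [ 43.1881  37.202  114.9269]]
1.1617081692311229 [  4.4711  -1.2841 114.9623]
```

```bash
python3 - <<'E'
from h import *
import pickle
o=pickle.load(open('o_pre.pkl','rb'));R=o['orientation']
f=lambda u,v,z:R.T@(ray('wrist',u,v,z,o)-o['tcp_pos'])*1000
q=np.array([f(u,v,.032) for u,v in((268.5,152.5),(291.5,152.5),(345,152),(368.3,152))]);print(q,q.mean(0)-[38,0,0])
# base near edge (z=8): rows at left/right corner
g=cv2.imread('pics/w_pre.png').mean(2).astype(int);print(g[124:134,262],g[124:134,320],g[124:134,378]);print(g[140,248:262],g[140,376:388])
E
```

```text
[[ 40.457  -40.9    114.9993]
 [ 40.4593 -22.8195 114.9827]
 [ 40.8547  19.2275 114.9441]
 [ 40.857   37.5347 114.9274]] [  2.657   -1.7393 114.9634]
[ 84  85  85  84  84  78  84  76  78 111] [85 81 84 82 83 82 76 74 72 72] [ 82  81  81  80  79  75  73  76  86 120]
[ 94  94  95  97  96  96  85  83 106 160 166 168 168 170] [153 150 151 148 127  85  73  73  79  81  81  79]
```

Call:
play_rows --rows '[[[1.5, -0.5, 0, 0, 0, 0, 0.1], [3.6, -1.1, 2, 0, 0, 0, 0.1], [3.6, -1.1, 6, 0, 0, 0, 0.1], [3.6, -1.1, 11, 0, 0, 0, 0.1], [3.6, -1.1, 15, 0, 0, 0, 0.1], [3.6, -1.1, 18, 0, 0, 0, 0.1], [3.6, -1.1, 20, 0, 0, 0, 0.1], [3.6, -1.1, 20, 0, 0, 0, 0.1]]]'

```text
time: 21.7
tcp_pos: [0.5595, 0.2764, 0.1272]
orientation: [[-0.108, 0.994, -0.001], [0.994, 0.108, -0.0], [-0.0, -0.001, -1.0]]
contact_force: [-0.3, -0.2, -4.2]
finger_gap: 0.0125
grasp_force: 87.8
```

```bash
python3 st.py; python3 - <<'E'
from h import *
import pickle
o=ctrl.get_obs();R=o['orientation'];im=ctrl.camera('wrist')[:,:,::-1];pickle.dump(o,open('o_p3.pkl','wb'));cv2.imwrite('pics/w_p3.png',im)
zt=o['tcp_pos'][2]
for n,P in dict(rail=[(40.4-3.6+0,y,(zt-.032)*1000) for y in(-40.9+1.1,-22.8+1.1,19.2+1.1,37.5+1.1)],top=[(32.5,-37,60),(34.6,33,60)]).items():
    print(n,proj('wrist',[o['tcp_pos']+R@np.array(p)/1000 for p in P],o))
g=im.mean(2).astype(int)
for r in (162,163,164,165,166,167,168,169,170,171,172,173,174,175,176,177,178):print(r,g[r,254:300:2],g[r,340:386:2])
E
```

```text
t 21.7 tcp [559.4747 276.4498 127.1919] yaw 96.182423931474 F [-0.277  -0.2335 -4.2198] Ftool [-0.2012 -0.2978  4.22  ] M [ 0.016  -0.035   0.0072] gap 12.544352958974411 g 87.82028840534622 q7 -0.024193861051896286
rail [[265.7715 160.6812]
 [290.6847 160.6812]
 [348.4815 160.6813]
 [373.6588 160.6813]]
top [[260.8066 175.5954]
 [374.0645 172.235 ]]
162 [ 81  80  81  79  82  79 160 167 165 167 164 149 149 147 148 148 149 148
 127  63  48  73  70] [ 73  73  70  60  83 149 149 149 147 148 150 149 147 149 150 146 148  91
  73  72  72  73  72]
163 [ 83  83  79  81  79  81 160 168 169 172 158 153 150 150 149 148 148 149
 130  66  53  75  71] [ 70  71  69  63  83 147 148 150 147 147 147 148 146 148 148 148 148  90
  73  75  71  71  71]
164 [ 81  80  82  80  82  80 160 167 171 175 172 171 163 159 157 155 155 156
 150 103  84  96  95] [ 75  74  73  64  84 150 149 147 148 148 148 148 147 148 148 147 147  84
  73  75  72  74  70]
165 [ 83  83  81  79  82  81 157 170 181 183 179 184 185 187 184 181 181 183
 178 172 152 158 156] [107 107  97  91 103 155 154 156 155 153 151 153 152 151 152 148 1
[... 1850 characters left out ...]
2
 193 191 192 192 192] [212 192 208 190 194 192 190 195 197 201 198 194 190 192 193 188 190 122
  74  71  72  73  70]
176 [ 80  81  80 143 193 196 198 201 205 206 206 203 205 207 201 202 210 211
 211 210 211 213 214] [211 191 194 190 197 192 191 194 198 200 198 193 191 190 193 190 190 118
  73  73  71  75  69]
177 [ 80  80  78 181 217 215 217 219 221 222 217 215 216 217 215 214 216 216
 215 217 216 216 216] [197 191 191 190 196 192 191 193 195 200 197 193 193 192 193 190 190 107
  73  73  72  74  71]
178 [ 80  80  82 183 218 216 218 221 222 222 219 216 217 220 217 216 216 216
 216 216 217 215 216] [195 189 188 191 197 193 192 195 196 199 197 193 191 191 192 190 188 104
  75  73  73  74  73]
```

Rails and bottom plate share the same centre column (≈319), so I lower gently.

Call:
play_rows --rows '[[[0, 0, 1.5, 0, 0, 0, 0.1], [0, 0, 2.7, 0, 0, 0, 0.1], [0, 0, 3.4, 0, 0, 0, 0.1], [0, 0, 4, 0, 0, 0, 0.1], [0, 0, 4.6, 0, 0, 0, 0.1], [0, 0, 5.2, 0, 0, 0, 0.1], [0, 0, 5.8, 0, 0, 0, 0.1], [0, 0, 6.4, 0, 0, 0, 0.1]]]'

```text
time: 22.55
tcp_pos: [0.56, 0.2766, 0.1216]
orientation: [[-0.108, 0.994, 0.001], [0.994, 0.108, 0.0], [0.0, 0.001, -1.0]]
contact_force: [-0.5, -0.4, -1.3]
finger_gap: 0.0127
grasp_force: 88.4
```

```bash
python3 st.py
```

```text
t 22.55 tcp [559.9802 276.5976 121.609 ] yaw 96.18289831177597 F [-0.5106 -0.4168 -1.2733] Ftool [-0.3597 -0.5534  1.2728] M [-0.0992  0.0876  0.0089] gap 12.675802911325084 g 88.37855422025314 q7 -0.02053436825477516
```

Call:
play_rows --rows '[[[0, 0, 1.5, 0, 0, 0, 0.1], [0, 0, 3.5, 0, 0, 0, 0.1], [0, 0, 6, 0, 0, 0, 0.1], [0, 0, 8.5, 0, 0, 0, 0.1], [0, 0, 11, 0, 0, 0, 0.1], [0, 0, 12.5, 0, 0, 0, 0.1], [0, 0, 13.2, 0, 0, 0, 0.1], [0, 0, 13.2, 0, 0, 0, 0.1]]]'

```text
time: 23.35
tcp_pos: [0.5596, 0.2766, 0.1079]
orientation: [[-0.108, 0.994, -0.0], [0.994, 0.108, -0.0], [-0.0, -0.0, -1.0]]
contact_force: [-0.3, -0.2, -1.3]
finger_gap: 0.0126
grasp_force: 88.4
```

```bash
python3 st.py; python3 - <<'E'
from h import *
import pickle
o=ctrl.get_obs();im=ctrl.camera('wrist')[:,:,::-1];cv2.imwrite('pics/w_set.png',im);pickle.dump(o,open('o_set.pkl','wb'))
zt=o['tcp_pos'][2];R=o['orientation']
# stand (rail ends) and ideal plate corners, given centre from w_pre
print(proj('wrist',[o['tcp_pos']+R@np.array((35,y,(zt-z)*1000))/1000 for z in(.062,.042) for y in(-35,35)],o))
g=im.mean(2).astype(int)
for r in range(160,184):print(r,*g[r,252:274],'|',*g[r,362:384])
E
```

```text
t 23.35 tcp [559.6088 276.6335 107.8704] yaw 96.18575635655857 F [-0.3068 -0.1535 -1.2983] Ftool [-0.1196 -0.3214  1.2983] M [-0.0228  0.0542 -0.0216] gap 12.588667659347498 g 88.40424978654482 q7 -0.013016630820236946
[[259.4097 175.9148]
 [381.8052 175.9099]
 [265.4878 169.9822]
 [375.6664 169.9795]]
160 52 53 50 53 54 52 53 56 77 79 78 80 83 86 93 98 96 96 92 93 100 101 | 140 139 140 140 141 140 138 139 140 138 138 126 95 80 71 72 73 73 69 70 68 72
161 59 61 59 59 57 57 59 61 78 79 80 79 88 107 127 136 138 140 138 139 139 138 | 144 143 144 145 145 144 146 142 145 144 143 142 126 105 82 71 73 72 73 73 71 71
162 78 80 75 78 78 78 80 80 81 78 82 92 117 136 141 141 143 144 142 143 143 145 | 142 142 144 143 142 142 142 140 143 144 142 142 140 136 105 84 77 74 75 72 71 72
163 79 82 81 78 81 81 80 80 81 82 89 116 136 144 143 142 144 144 143 143 142 143 | 141 143 142 142 141 142 145 143 142 144 142 145 143 145 137 116 88 73 74 70 72 71
164 82 80 78 79 79 82 82 80 85 93 116 136 143 142 145 143 143 145 144 144 143 142 | 144 145 145 144 146 145 145 144 145 144 146 144 147 144 144 142 113 79 
[... 2541 characters left out ...]
74 72
180 81 79 81 91 133 178 186 187 185 185 185 185 188 188 190 195 194 195 192 190 188 187 | 200 198 198 195 193 191 189 192 192 193 193 193 191 189 188 187 160 95 73 72 73 73
181 81 80 86 123 189 200 198 196 196 196 197 200 203 205 211 213 213 210 209 207 204 203 | 199 199 198 194 193 191 191 193 192 193 194 193 190 189 190 185 161 96 73 72 73 73
182 79 80 90 149 213 217 216 216 215 216 216 217 218 219 220 221 222 221 219 217 215 214 | 199 200 197 194 193 190 190 191 192 192 192 191 190 188 189 187 157 97 74 70 74 72
183 81 80 85 133 214 219 219 218 217 217 217 219 220 221 223 223 223 222 219 219 218 216 | 199 200 197 195 193 191 191 188 190 193 193 192 189 188 188 185 142 89 72 74 74 73
```

Call:
play_rows --rows '[[[0, 0, 0.4, 0, 0, 0, 0.1], [0, 0, 0.8, 0, 0, 0, 0.1], [0, 0, 1.2, 0, 0, 0, 0.1], [0, 0, 1.5, 0, 0, 0, 0.1], [0, 0, 1.5, 0, 0, 0, 0.1]]]'

```text
time: 23.9
tcp_pos: [0.5597, 0.2766, 0.1066]
orientation: [[-0.108, 0.994, 0.0], [0.994, 0.108, 0.0], [0.0, 0.0, -1.0]]
contact_force: [0.0, 0.4, -0.5]
finger_gap: 0.0125
grasp_force: 88.6
```

```bash
python3 st.py
```

```text
t 23.9 tcp [559.6675 276.6188 106.6144] yaw 96.18475932093529 F [ 0.0201  0.4421 -0.5135] Ftool [0.4373 0.0676 0.5135] M [-0.0165  0.0857 -0.0221] gap 12.495845070668665 g 88.64934347984672 q7 -0.012134352226401472
```

Just touching down. Release slowly, then rise.

Call:
play_rows --rows '[[[0, 0, 0.3, 0, 0, 0, 0.1], [0, 0, 0.3, 0, 0, 0, 0.18], [0, 0, 0.3, 0, 0, 0, 0.25], [0, 0, 0.3, 0, 0, 0, 0.35], [0, 0, 0.3, 0, 0, 0, 0.5], [0, 0, 0.3, 0, 0, 0, 0.6], [0, 0, 0.3, 0, 0, 0, 0.6]]]' --force 20

```text
time: 24.6
tcp_pos: [0.5596, 0.2766, 0.1062]
orientation: [[-0.108, 0.994, -0.0], [0.994, 0.108, -0.0], [-0.0, -0.0, -1.0]]
contact_force: [0.6, 0.3, -0.6]
finger_gap: 0.0515
grasp_force: 0.0
```

Call:
play_rows --rows '[[[0, 0, -3, 0, 0, 0, 0.6], [0, 0, -10, 0, 0, 0, 0.6], [0, 0, -25, 0, 0, 0, 0.6], [0, 0, -45, 0, 0, 0, 0.6], [0, 0, -70, 0, 0, 0, 0.6], [0, 0, -95, 0, 0, 0, 0.6], [0, 0, -110, 0, 0, 0, 0.6], [0, 0, -110, 0, 0, 0, 0.6]]]'

```text
time: 25.4
tcp_pos: [0.5614, 0.2771, 0.2199]
orientation: [[-0.108, 0.994, 0.006], [0.994, 0.108, 0.003], [0.002, 0.006, -1.0]]
contact_force: [0.4, 0.4, 0.2]
finger_gap: 0.051
grasp_force: 0.0
```

```bash
python3 st.py; python3 - <<'E'
from h import *
im=ctrl.camera('wrist')[:,:,::-1];s=ctrl.camera('side')[:,:,::-1]
a=cv2.resize(im[80:280,220:420],(480,480),interpolation=cv2.INTER_CUBIC);b=cv2.resize(s[130:230,230:290],(288,480),interpolation=cv2.INTER_CUBIC)
cv2.imwrite('pics/final.png',np.hstack([a,b]))
E
```

```text
t 25.4 tcp [561.4372 277.0669 219.9304] yaw 96.17986001174597 F [0.4417 0.3729 0.2026] Ftool [ 0.3237  0.4805 -0.1991] M [ 0.0552 -0.0388 -0.0303] gap 50.969068623734 g 0.0 q7 -0.0753547349386207
```

View pics/final.png

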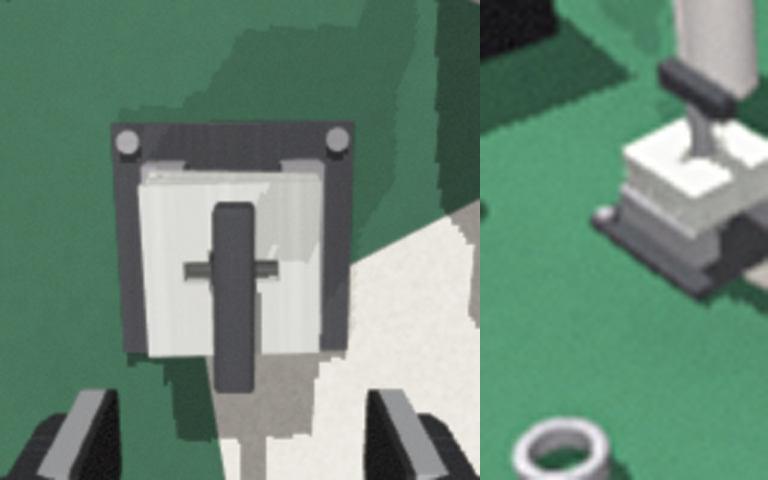

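The stack lies flat and centred on the stand, with the key standing in it at (233,300) and the gripper clear. I'm handing the job in.

```bash
python3 -c "
from cell import ctrl;print(ctrl.finish_job())"
```

```text
the job is handed in; nothing more can be done
None
```

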